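# Open the grinder's coolant tank

### The job

Open the coolant tank: flip the folded tab on its cap upright, unscrew the cap anticlockwise by the tab until you feel it come up against its stop, then lift the cap straight off and set it down the right way up inside the steel tray. The lugs under the cap are delicate, so never force it; do not shift, tip or lift the tank, do not drop the cap, and leave the bottles and the tin alone.

Things in the scene. Friction and masses are not known exactly. Their poses are not given: they have to be found in the camera images.
- tank: Grey moulded coolant tank, 150 (x) x 120 (y) x 60 mm high, 2.6 kg, loose on four rubber feet. Origin: centre of its underside; z up. A round collar (outer diameter 72 mm) on its z axis rises from z = 60 to 80 mm; the cap closes it. A fork (22 mm wide, top at z = 88 mm) at x = -41 mm, under the tab, blocks the cap from turning while the tab is folded (below about 0.3 rad).
- tank_mouth (a point): Centre of the collar's rim, on the tank's axis at z = 80 mm. The cap's lugs catch under the rim until the cap is turned anticlockwise (from above) to a firm stop, 40 to 86 degrees from the start, different from tank to tank and not visible. At the stop and up to 5 degrees short of it the cap lifts straight off. The lugs and rim take 50 N at most (reached by some 15 N sideways on the raised tab); 0.3 N m at the stop is plenty.
- tank_outlet (a point): Tip of the brass hose outlet at the tank's back, at x = 99, z = 22 mm in the tank's frame.
- cap: Black knurled disc, diameter 72 mm, 10 mm thick, 0.14 kg with its tab. Origin: centre of the disc's underside, at first on the collar's rim, axes along the tank's. Below it a plug of diameter 40 mm with two lugs (57 mm over both, along y) reaches to z = -16 mm; set down on that the cap stands stably. With the tab up it turns easily to the stop, but binds by friction (0.2 N m and more) if pressed down or sideways with over 5 N.
- tab (a joint): Angle of the black flip tab on the cap: 0 folded flat towards the cap's -x, 1.57 upright, end stop 1.60. Stays where left (friction, about 1.5 N at its end). A bar 24 mm wide (along the hinge), 10 mm thick, 66 mm long from the hinge; folded, its last 28 mm overhang the tank: pinch the two round side nubs there (at tab_end, 29 mm over both). Upright it stands over the cap's centre, flat sides facing the cap's x and -x.
- tab_hinge (a point): Middle of the tab's hinge: on the cap's axis, 16 mm above the cap's origin; hinge axis = the cap's y. Folded, the tab's middle plane lies at this height (underside 5 mm lower, top 5 mm higher); upright, its end is 66 mm above.
- tab_end (a point): Point in the middle of the tab's thickness and width, 57 mm from the hinge, between the side nubs (5 mm radius, 2.5 mm proud). Nearer the hinge, 38 to 44 mm from it, a tongue 8 mm wide stands 10 mm proud of the tab's underside (the side that faces the cap's -x when upright): grip the upright tab above it, on its last 20 mm, which is plain on both flat sides.
- tray: Open steel tray fixed to the bench, 150 x 150 x 22 mm high, wall and floor 4 to 5 mm. Origin: centre of its underside.
- bottle: Clear glass bottle, 72 mm wide, 140 mm tall, loose; bystander. Origin: centre of its underside.
- oil: Small bottle of cutter oil, 35 mm wide, 73 mm tall, loose; bystander. Origin: centre of its underside.
- tin: Low round tin, 62 mm wide, 24 mm tall, loose; bystander. Origin: centre of its underside.
Mind the look-alikes: they are no part of the job. There is more than one size of the cap; the one meant has the size given above.

How it is judged:
By the outcome, as a careful person would: the job done as asked, in the order asked, and still so for the second after the job is handed in, with the robot touching nothing.
It also fails if it takes over 72 s, if anything falls off the work surface, if the arm or the gripper's body presses on something with over 40 N, if the wrist force passes 120 N, or if a joint passes its speed limit or range.

### The arm

A 6-joint arm with a two-finger parallel gripper is mounted at the origin on a cart in front of the work surface, level with it; the furniture and walls round the work are solid. World frame = base frame: x ahead of the robot, y to its left, z up, the work surface at z = 0. Lengths are in mm, angles in rad, forces in N, time in s.
With the tool pointing down it reaches from about 400 to 825 mm from the base axis. Payload 7 kg.
Tool frame: the origin (TCP) lies midway between the tips of the shut fingers; the grasp point (between the pads) lies 19 mm behind it; z points along the fingers, y is the line along which they close (so a half turn about z gives the same grasp; the last joint's range is limited). The gripper opens to 88 mm and grips with 3 to 60 N. Pads are 19 mm wide; open, the fingers measure 130 mm over their backs; the gripper's body (78 mm by 193 mm) begins 47 mm behind the grasp point.
Start: joints at [1.42, 0.359, 0.012, 0, -1.224, -0.288], TCP at [286.781, 611.025, 190.861] pointing down, gripper open.
Joint ranges: [-3.07, 3.07], [-1.43, 2.12], [-1.02, 1.25], [-3.03, 1.67], [-3.05, -0], [-3.03, 3.03]. Speed limits (rad/s): [2.39, 2.39, 3.01, 3.14, 3.14, 3.14].

### API

Orientations are given as a unit quaternion [x, y, z, w].
In Python, from workcell import manip, capture, workorder gives the robot as it stands.
- The arm moves only by the tool play_rows, never from a script. Its argument "plan" is a list of rows, each a list of 3 entries, a list of its own where there are three numbers: the shift along the tool's x, y, z in mm, then the turn, a rotation vector about the tool's x, y, z in rad, then the opening, from 0 (shut) to 1 (fully open). In form: [[[x, y, z], [wx, wy, wz], jaw], ...]. A call has 1 to 10 rows; each row shifts and turns the commanded pose from where the row before left it, along the tool's axes as they then stand; what a row does not reach is not made up. A row lasts 1/10 s, in which the tool goes at most 50 mm and 8.59 degrees, less where a joint would pass 70% of its speed; a pose out of reach is approached as far as the arm can. A call is refused whole if a number of a shift passes 50 or a number of a turn 0.15, either way. A call with a gripper value outside its range is refused whole. The fingers move at their own pace and stop on an object; "newtons" is the grip in N (left out, the last holds). Time passes only in rows, so rows that do not move let the fingers close. It gives the time, the measured TCP pose, the force, the opening and the grip force at its end, in the units of the state.
- manip.get_obs(): the state, without advancing time (a new reading comes with each control period).
- capture(name): name is "scene" or "top"; returns a dict with "img" (384x512x3 uint8, red, green, blue), "fx", "fy", "cx", "cy" (pixels), "rvec" (rotation vector, rad) and "tvec" (3), from world to camera coordinates, as OpenCV has them. Camera axes: x right, y down, z forward; pixel columns grow to the right and rows downward; lengths in mm; the calibration is good to about 2 mm. A picture is of the moment at which its call begins. There is no depth.
- workorder.job_done(): hands the job in; it is judged then, once.
The state is a dict: "t": time; "joints": joint angles; "joint_velocities": joint speeds; "joint_torque": joint torques, N m; "ee_pos": TCP position; "orientation": TCP orientation; "ft_force": force on the tool from outside, world axes, zero at the start; "moment": the same for the moment, N m; "width": finger opening in mm; "gripper_force": force on a finger pad.
Only numpy, scipy, OpenCV 4.12 (cv2) and the standard library are available. Lean on these libraries where they do the work, as an engineer would, in place of code of your own. Each camera call takes 0.05 s, during which the arm holds its last target. There are 200 camera calls.

## Working session

There is one attempt and no reset: what is moved stays moved. The work goes in short steps, Python scripts to look and compute and a tool call to move; the robot and the scene stay as the last step left them, time stands still between calls to the robot, and variables do not carry over. Pictures are saved under pics/ and viewed, at most 10 in all, crops included, and the job is handed in when it is done.

Besides the shell and the picture viewer there is one more tool, called after ">>>" by a JSON object that holds its "name" and its "arguments", one argument or row to a line. play_rows: Moves the arm, as the interface text tells. Its arguments: {"type":"object","properties":{"plan":{"type":"array"},"newtons":{"type":"number"}},"required":["plan"]}

```bash
mkdir -p pics
cat > h.py <<'E'
import numpy as np,cv2,json
from scipy.spatial.transform import Rotation as R
from workcell import manip,capture,workorder
def snap(n,name,crop=None,s=1):
    c=capture(n); im=c['img'][:,:,::-1]
    np.save(f'{n}.npy',c,allow_pickle=True)
    if crop: x0,y0,x1,y1=crop; im=im[y0:y1,x0:x1]
    if s!=1: im=cv2.resize(im,None,fx=s,fy=s,interpolation=cv2.INTER_CUBIC)
    cv2.imwrite(f'pics/{name}.png',im); return c
def ld(n): return np.load(f'{n}.npy',allow_pickle=True).item()
def at(c,u,v,z):
    M=R.from_rotvec(np.ravel(c['rvec'])).as_matrix(); t=np.ravel(c['tvec'])
    d=M.T@np.array([(u-c['cx'])/c['fx'],(v-c['cy'])/c['fy'],1]); o=-M.T@t
    return o+d*(z-o[2])/d[2]
def px(c,p):
    M=R.from_rotvec(np.ravel(c['rvec'])).as_matrix(); q=M@np.array(p)+np.ravel(c['tvec'])
    return [c['fx']*q[0]/q[2]+c['cx'],c['fy']*q[1]/q[2]+c['cy']]
E
python3 - <<'E'
from h import *
np.set_printoptions(precision=3,suppress=True)
for n in('scene','top'):
    c=snap(n,n+'0',s=1.5); print(n,c['fx'],c['cx'],c['cy'],at(c,256,192,0)); M=R.from_rotvec(np.ravel(c['rvec'])).as_matrix(); print(-M.T@np.ravel(c['tvec']))
o=manip.get_obs(); print(o)
E
```

```text
scene 419.6999818233314 254.25537982327273 191.23362107974836 [586.194 287.746   0.   ]
[ 291.355 -287.742  715.334]
top 489.44103553598427 256.7723676857443 187.16314888494153 [555.681 185.956   0.   ]
[ 362.101  206.552 1221.653]
{'t': 0.1, 'joints': array([ 1.42 ,  0.359,  0.011, -0.   , -1.224, -0.288]), 'joint_velocities': array([-0.002, -0.002,  0.003,  0.001,  0.002,  0.001]), 'joint_torque': array([ -0.001, -58.417,  29.375,   7.015,   0.01 ,  -0.   ]), 'ee_pos': array([286.573, 610.589, 190.   ]), 'orientation': array([ 0.976, -0.218, -0.   ,  0.001]), 'ft_force': array([-0.698, -1.404,  0.455]), 'moment': array([ 0.038, -0.01 ,  0.012]), 'gripper_force': 0.0, 'width': 87.46675351129223}
```

View pics/scene0.png

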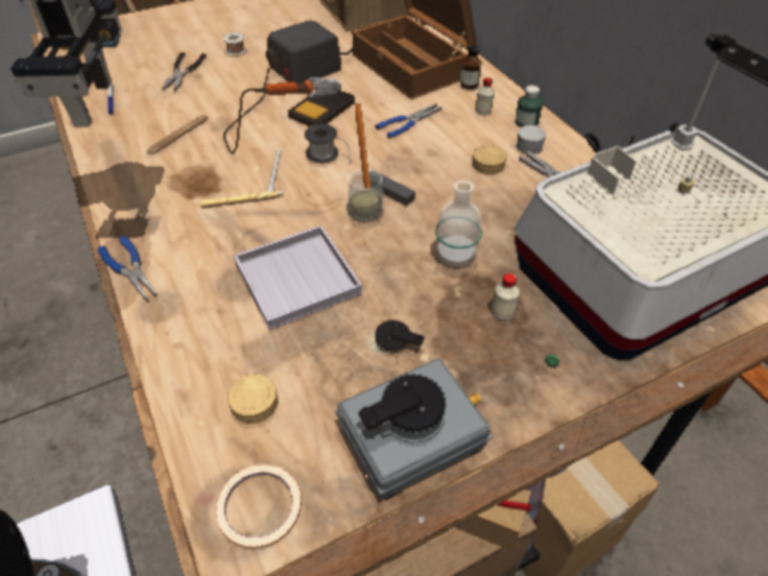

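View pics/top0.png

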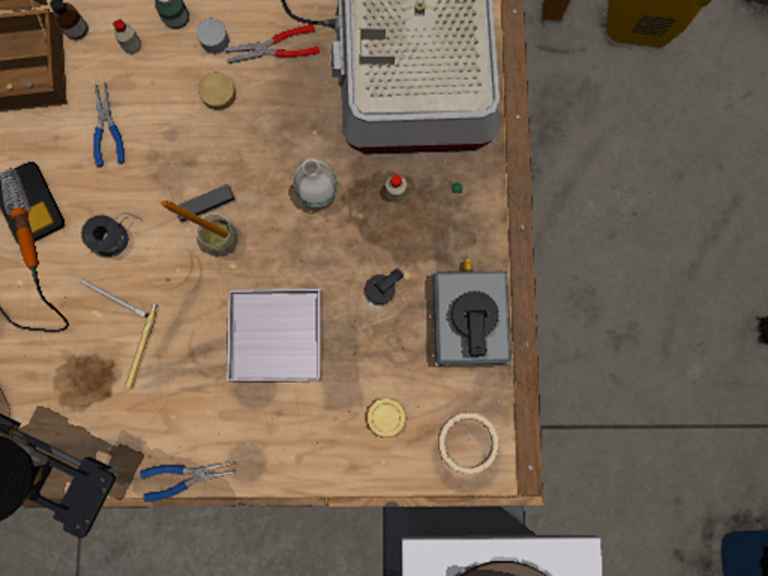

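The scene shows the grey tank at about (412,425) with a big black cap folded towards lower left. The top view shows the tank at (470,318), the tray at (275,335), the glass bottle at (315,187), the oil at (396,187) and the tin at (385,417), all in 1.5x pixels. There are two black caps: one on the tank at top (472,314), and a smaller loose one at (380,288). The one on the tank fits the description because it closes the collar. I'll check its size in a crop.

Run:
```python
from h import *
c=ld('top'); im=c['img'][:,:,::-1]
a=cv2.resize(im[170:260,235:355],None,fx=6.6,fy=6.6,interpolation=cv2.INTER_CUBIC); cv2.imwrite('pics/t1.png',a)
c=ld('scene'); im=c['img'][:,:,::-1]
a=cv2.resize(im[205:335,215:340],None,fx=4.6,fy=4.6,interpolation=cv2.INTER_CUBIC); cv2.imwrite('pics/s1.png',a)
```

```text
(no output)
```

View pics/t1.png

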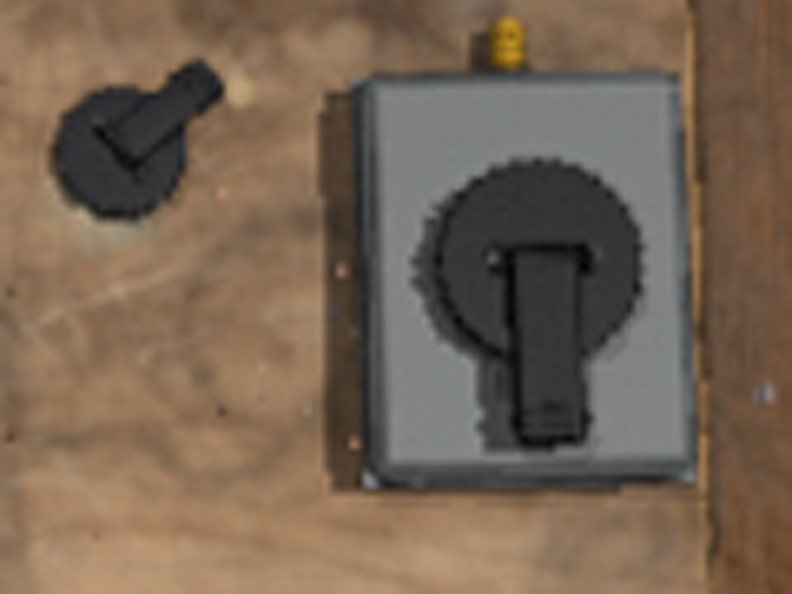

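View pics/s1.png

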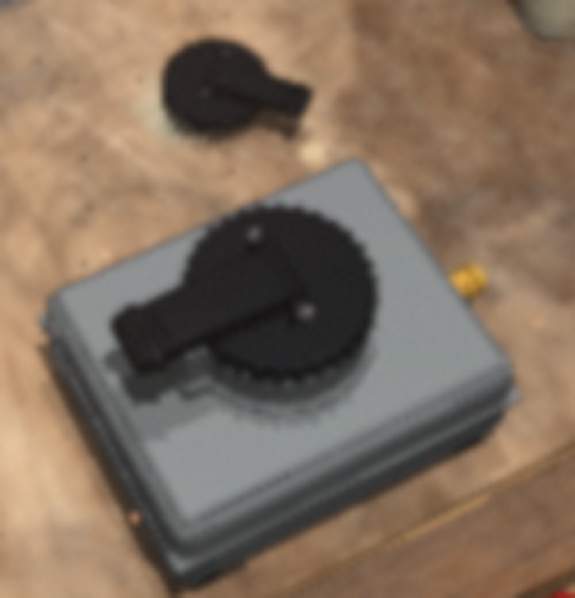

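The cap on the tank is clearly the big knurled one, with its disc at crop (539,260) and about 204 px across. The loose one is only about 130 px across. The tab end is near crop (550,437) in the top view and (140,340) in the scene view, and the hinge bolts are at (492,260) and (597,258). Now I'll turn these into positions.

Run:
```python
from h import *
np.set_printoptions(precision=1,suppress=True)
c=ld('top'); T=lambda u,v,z:at(c,235+u/6.6-.42,170+v/6.6-.42,z)
for n,a in dict(capL=(437,260,90),capR=(641,260,90),capT=(539,158,90),boltL=(492,260,96),boltR=(597,258,96),tabEndL=(517,437,96),tabEndR=(587,433,96),
 tankTL=(370,78,55),tankTR=(682,76,55),tankBL=(365,485,20),tankBR=(693,478,20),outlet=(510,20,22),smL=(50,150,10),smR=(187,150,10)).items(): print(n,T(*a))
s=ld('scene'); S=lambda u,v,z:at(s,215+u/4.6-.39,205+v/4.6-.39,z)
print('scene')
for n,a in dict(boltL=(255,235,97),boltR=(306,312,97),outlet=(487,282,22),tabEndL=(118,317,101),tabEndR=(141,365,101),discR=(377,300,88),discT=(265,207,90)).items(): print(n,S(*a))
Q=lambda u,v,z:at(c,u/1.5-.17,v/1.5-.17,z)
for n,a in dict(trTL=(228,290,22),trTR=(321,289,22),trBL=(227,381,22),trBR=(321,381,22),tin=(385,417,24),tray=(275,335,5),bottle=(315,187,50),oil=(396,187,60)).items(): print(n,Q(*a))
```

```text
capL [501.   83.3  90. ]
capR [500.7  11.   90. ]
capT [537.3  46.2  90. ]
boltL [500.2  64.6  96. ]
boltR [500.8  27.5  96. ]
tabEndL [438.1  57.3  96. ]
tabEndR [439.4  32.8  96. ]
tankTL [572.7 102.7  55. ]
tankTR [573.1 -12.3  55. ]
tankBL [425.8 104.1  20. ]
tankBR [427.7 -17.9  20. ]
outlet [600.9  46.2  22. ]
smL [553.4 220.8  10. ]
smR [553.3 168.8  10. ]
scene
boltL [499.4  65.2  97. ]
boltR [500.1  27.1  97. ]
outlet [599.6  43.3  22. ]
tabEndL [436.7  54.6 101. ]
tabEndR [435.5  33.1 101. ]
discR [529.3  24.   88. ]
discT [511.4  78.7  90. ]
trTL [550.1 443.8  22. ]
trTR [551.3 290.8  22. ]
trBL [401.5 441.1  22. ]
trBR [400.6 289.5  22. ]
tin [342.7 186.4  24. ]
tray [477.1 367.4   5. ]
bottle [717.4 300.2  50. ]
oil [714.3 166.7  60. ]
```

Measured against the spec:
- **Cap:** centre about (500.5, 46.3). The disc measures 72 mm, so the size is right.
- **Yaw:** about 0, with the outlet 99.5 mm ahead of the cap.
- **tab_end:** about (443.5, 46, 96).
- **Tray:** centre about (476, 366). It measures 150 x 152 mm.

I'll turn the tool to yaw 0, then move over.

>>> {"name": "play_rows", "arguments": {
  "plan": [
    [[0, 0, 0], [0, 0, -0.147], 0.7],
    [[0, 0, 0], [0, 0, -0.147], 0.7],
    [[0, 0, 0], [0, 0, -0.146], 0.7],
    [[13, 47, 0], [0, 0, 0], 0.7],
    [[13, 47, 0], [0, 0, 0], 0.7],
    [[13, 47, 0], [0, 0, 0], 0.7],
    [[13, 47, 0], [0, 0, 0], 0.7],
    [[13, 47, 0], [0, 0, 0], 0.7],
    [[13, 47, 0], [0, 0, 0], 0.7],
    [[13, 47, 0], [0, 0, 0], 0.7]
  ],
  "newtons": 8
}}

```text
t: 1.1
ee_pos: [378.1, 280.0, 190.7]
orientation: [1.0, 0.001, -0.0, 0.0]
ft_force: [0.9, 0.3, 0.7]
width: 61.4
gripper_force: 0.0
```

>>> {"name": "play_rows", "arguments": {
  "plan": [
    [[13, 47, 0], [0, 0, 0], 0.7],
    [[13, 47, 0], [0, 0, 0], 0.7],
    [[13, 47, 0], [0, 0, 0], 0.7],
    [[13, 47, 0], [0, 0, 0], 0.7],
    [[13, 47, 0], [0, 0, 0], 0.7],
    [[0, 0, 0], [0, 0, 0], 0.7],
    [[0, 0, 0], [0, 0, 0], 0.7]
  ]
}}

```text
t: 1.8
ee_pos: [443.4, 45.8, 190.6]
orientation: [1.0, -0.001, -0.0, 0.0]
ft_force: [-0.0, 0.9, -0.2]
width: 61.1
gripper_force: 0.0
```

>>> {"name": "play_rows", "arguments": {
  "plan": [
    [[0, 0, 40], [0, 0, 0], 0.6],
    [[0, 0, 40], [0, 0, 0], 0.6],
    [[0, 0, 20], [0, 0, 0], 0.6],
    [[0, 0, 11], [0, 0, 0], 0.55],
    [[0, 0, 0], [0, 0, 0], 0.5],
    [[0, 0, 0], [0, 0, 0], 0.45]
  ]
}}

```text
t: 2.4
ee_pos: [444.1, 48.1, 80.7]
orientation: [1.0, 0.001, 0.0, -0.0]
ft_force: [-0.5, 0.4, 0.3]
width: 41.6
gripper_force: 0.0
```

Run:
```python
from h import *
np.set_printoptions(precision=2,suppress=True)
c=snap('scene','s2',(200,190,360,310),5); o=manip.get_obs(); print(o['ee_pos'],o['joints'],o['ft_force'],o['width'])
```

```text
[444.37  48.14  81.01] [ 0.55  0.09 -0.63  0.   -0.86  1.02] [ 0.78 -0.34  0.35] 40.332289872714064
```

View pics/s2.png

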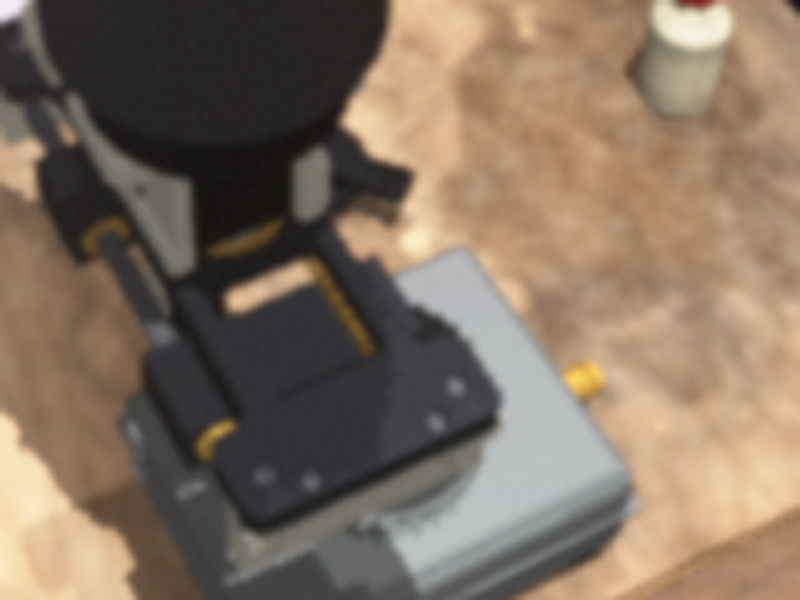

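The gripper hides the tab from this camera; the fingers are around it over the tank's left part. I'll correct y by about 2 mm and close in gently.

>>> {"name": "play_rows", "arguments": {
  "plan": [
    [[0, 2, 1], [0, 0, 0], 0.42],
    [[0, 0, 0], [0, 0, 0], 0.4],
    [[0, 0, 0], [0, 0, 0], 0.38]
  ],
  "newtons": 5
}}

```text
t: 2.75
ee_pos: [443.7, 45.2, 79.4]
orientation: [1.0, 0.0, 0.0, -0.0]
ft_force: [0.3, -0.2, -0.3]
width: 34.1
gripper_force: 0.0
```

>>> {"name": "play_rows", "arguments": {
  "plan": [
    [[0, 0, 0], [0, 0, 0], 0.3],
    [[0, 0, 0], [0, 0, 0], 0.25],
    [[0, 0, 0], [0, 0, 0], 0.2],
    [[0, 0, 0], [0, 0, 0], 0.2]
  ]
}}

```text
t: 3.15
ee_pos: [443.5, 45.2, 78.9]
orientation: [1.0, 0.001, -0.0, -0.0]
ft_force: [-1.2, -0.5, -0.2]
width: 18.1
gripper_force: 0.0
```

The width went through 29 mm without contact, so the tab isn't between the pads. I'll look again.

Run:
```python
from h import *
np.set_printoptions(precision=2,suppress=True)
a=snap('scene','x',(200,190,360,310),1); b=snap('top','x2'); o=manip.get_obs(); print(o['ee_pos'],o['ft_force'],o['width'],o['gripper_force'])
A=cv2.resize(a['img'][190:310,220:340,::-1],None,fx=3.3,fy=3.3,interpolation=2);B=cv2.resize(b['img'][165:285,255:375,::-1],None,fx=3.3,fy=3.3,interpolation=2)
cv2.imwrite('pics/both.png',np.hstack([A,B]))
for c in (a,b): print([px(c,p) for p in ([443.5,45.2,79],[443.5,45.2,98],[443.5,30,79])])
```

```text
[443.45  45.18  78.83] [-0.05 -0.92 -0.06] 17.662307005121907 0.0
[[np.float64(246.5990633643358), np.float64(282.99462643714185)], [np.float64(246.39417443200742), np.float64(277.209352308952)], [np.float64(250.599950783274), np.float64(290.1072375005603)]]
[[np.float64(317.07958961769435), np.float64(233.95313675982237)], [np.float64(318.22908689086967), np.float64(233.35714623356108)], [np.float64(323.5707821698852), np.float64(233.92182856555547)]]
```

View pics/both.png

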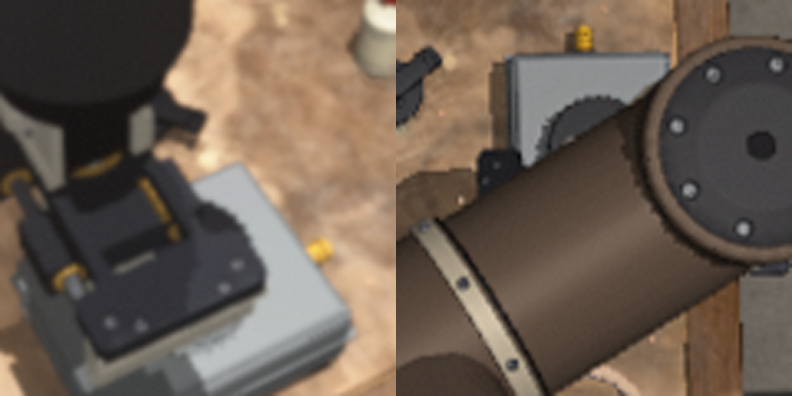

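The scene view shows the hand over the tank's tab side, and in the top view the arm hides everything. I'll overlay the expected hand and tab geometry to find the mismatch.

Run:
```python
from h import *
c=ld('scene'); c=capture('scene')
im=c['img'][:,:,::-1].copy(); k=5
x0,y0=205,180
im=cv2.resize(im[y0:y0+120,x0:x0+160],None,fx=k,fy=k,interpolation=2)
def P(p): u=px(c,p); return (int((u[0]-x0+.5)*k),int((u[1]-y0+.5)*k))
def box(lo,hi,col):
    for i in range(8):
        for j in range(3):
            if not i>>j&1:
                a=[(lo,hi)[i>>q&1][q] for q in range(3)];b=list(a);b[j]=hi[j]; cv2.line(im,P(a),P(b),col,1)
X,Y=443.5,45.2
box((X-39,Y-96,145),(X+39,Y+96,150),(0,255,255))
for s in(-1,1):
    a,b=sorted((Y+s*9,Y+s*30)); box((X-9.5,a,79),(X+9.5,b,117),(0,255,0))
box((434.5,34,91),(500.5,58,101),(0,0,255)); box((425.5,-14,0),(575.5,106,60),(255,0,0))
cv2.imwrite('pics/ov.png',im)
```

```text
(no output)
```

View pics/ov.png

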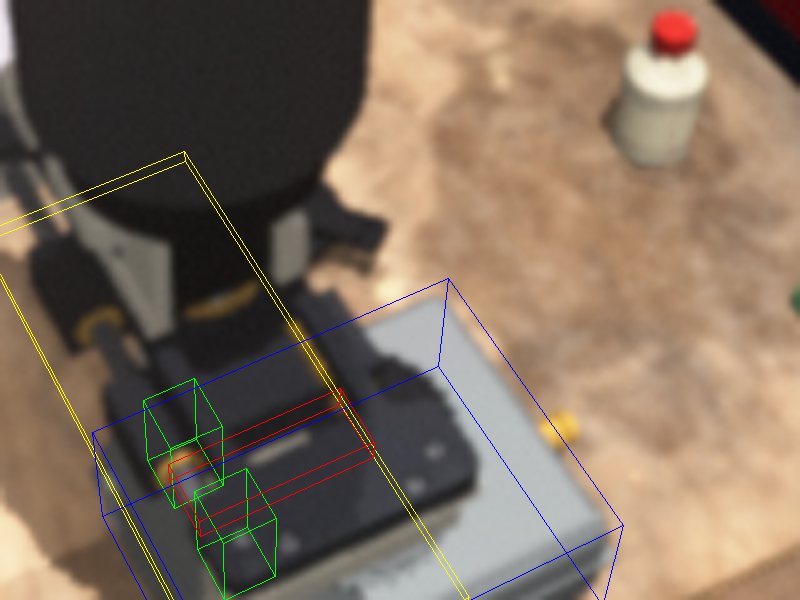

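Run:
```python
from h import *
c=capture('scene')
d=np.array([-.425,-.905,0])
for z in(190.9,210):
  print([np.round(np.array(px(c,np.array([286.8,611,z])+s*44*d))*1.5) for s in(-1,0,1)])
im=cv2.imread('pics/scene0.png')[0:300,0:300]
im=cv2.resize(im[0:150,0:200],None,fx=4,fy=4,interpolation=2)
j=c['img'][170:320,200:350,::-1]; j=cv2.convertScaleAbs(j,alpha=2.2,beta=20)
cv2.imwrite('pics/start.png',im)
o=manip.get_obs(); print(o['ee_pos'],o['orientation'],o['width'],o['gripper_force'],o['joints'],o['ft_force'],o['moment'])
```

```text
[array([110., 109.]), array([102., 125.]), array([ 94., 143.])]
[array([106.,  98.]), array([ 98., 114.]), array([ 89., 131.])]
[443.45621985  45.222971    78.82978319] [ 9.99999806e-01  6.21360020e-04 -2.47575024e-05  2.08293603e-05] 17.779129899440402 0.0 [ 5.46440349e-01  8.92863914e-02 -6.29979289e-01  1.31613017e-05
 -8.51594593e-01  1.02559003e+00] [ 0.18050081 -0.01590683 -0.2186438 ] [-0.01768594 -0.02468352 -0.02529241]
```

View pics/start.png

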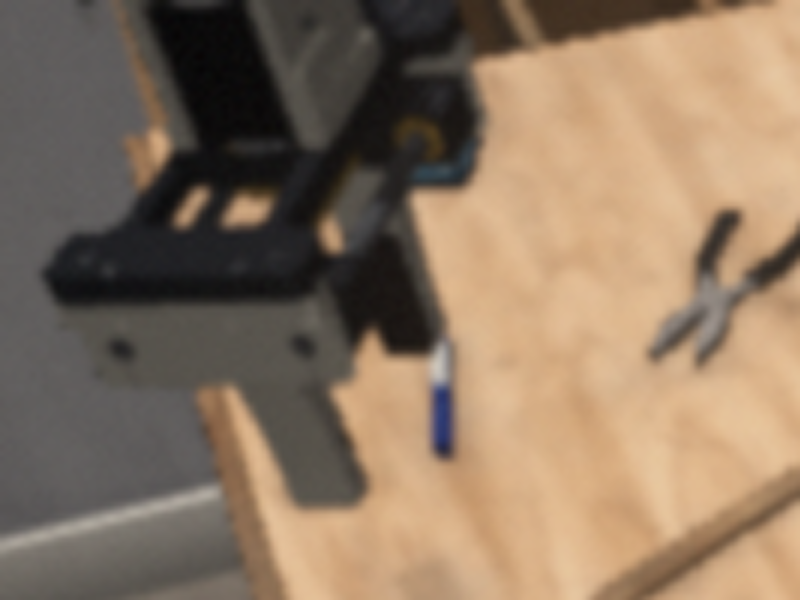

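The start picture shows the fingertips at about (82,124) and (102,87), which is some 20 px above where the TCP height predicts. So the tips of the open fingers probably sit higher than the TCP and closed above the tab. I'll reopen, go lower in small steps watching the force, and close again.

>>> {"name": "play_rows", "arguments": {
  "plan": [
    [[0, 0, 0], [0, 0, 0], 0.5],
    [[0, 0, 0], [0, 0, 0], 0.5],
    [[0, 0, 0], [0, 0, 0], 0.5],
    [[0, 0, 0], [0, 0, 0], 0.5],
    [[0, 0, 4], [0, 0, 0], 0.5],
    [[0, 0, 4], [0, 0, 0], 0.5],
    [[0, 0, 4], [0, 0, 0], 0.5],
    [[0, 0, 0], [0, 0, 0], 0.5]
  ]
}}

```text
t: 4.15
ee_pos: [442.9, 44.9, 66.1]
orientation: [1.0, 0.001, -0.001, 0.0]
ft_force: [-1.1, 0.9, 0.5]
width: 44.0
gripper_force: 0.0
```

Run:
```python
from h import *
c=ld('top'); 
o=manip.get_obs(); print(o['ee_pos'],o['width'],o['ft_force'])
d=np.array([-.425,-.905,0]); e=np.array([.905,-.425,0])
import os
# project the hand body at start in top view (1.5x pixels), compare to top0.png
for z in (257,292,330): print(z,[np.round(np.array(px(c,np.array([286.8,611,z])+s*96*d+q*39*e))*1.5).tolist() for s,q in((-1,-1),(-1,1),(1,1),(1,-1))])
im=cv2.imread('pics/top0.png')[380:560,0:220]; cv2.imwrite('pics/tstart.png',cv2.resize(im,None,fx=3.3,fy=3.3,interpolation=2))
```

```text
[442.94818301  44.94384955  66.09153088] 43.96149864192753 [-1.07855152  0.91552735  0.45948868]
257 [[-29.0, 463.0], [2.0, 406.0], [135.0, 471.0], [106.0, 529.0]]
292 [[-44.0, 465.0], [-12.0, 406.0], [126.0, 473.0], [95.0, 534.0]]
330 [[-62.0, 468.0], [-28.0, 406.0], [115.0, 476.0], [83.0, 539.0]]
```

View pics/tstart.png

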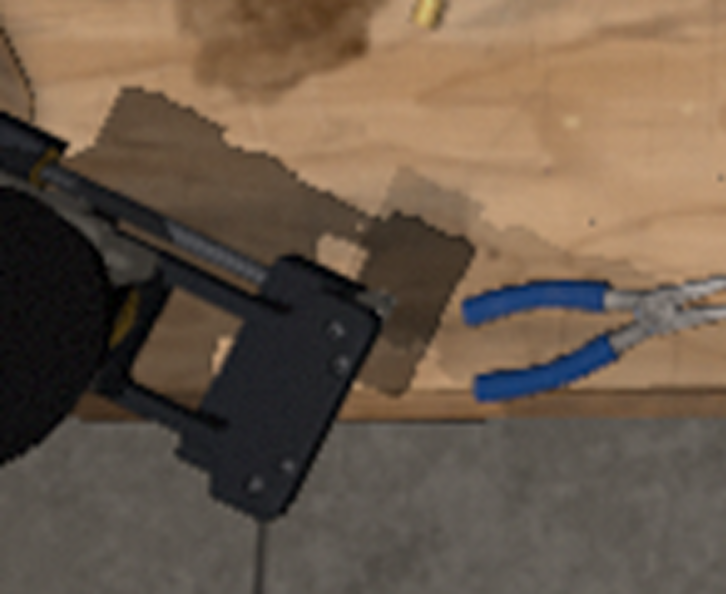

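Nine of the ten pictures are used. In this one the hand's plate corners at (115,477) and (82,538) fit a plate 139 mm above the TCP. That agrees with tips about 35 mm above the reported TCP when the fingers are open. Closing at TCP z=79 missed the tab (top at 101), so the tips are at least 22 mm high and descending another 15 mm is safe. I'll step down with force checks.

>>> {"name": "play_rows", "arguments": {
  "plan": [
    [[0, 0, 3], [0, 0, 0], 0.5],
    [[0, 0, 3], [0, 0, 0], 0.5],
    [[0, 0, 2], [0, 0, 0], 0.5],
    [[0, 0, 0], [0, 0, 0], 0.5]
  ]
}}

```text
t: 4.55
ee_pos: [443.2, 45.1, 58.5]
orientation: [1.0, 0.001, -0.0, 0.0]
ft_force: [0.1, 0.2, 0.0]
width: 44.0
gripper_force: 0.0
```

>>> {"name": "play_rows", "arguments": {
  "plan": [
    [[0, 0, 3], [0, 0, 0], 0.5],
    [[0, 0, 2], [0, 0, 0], 0.5],
    [[0, 0, 2], [0, 0, 0], 0.5],
    [[0, 0, 0], [0, 0, 0], 0.5]
  ]
}}

```text
t: 4.95
ee_pos: [443.3, 45.1, 51.6]
orientation: [1.0, 0.001, -0.0, 0.0]
ft_force: [-0.3, 0.0, 0.3]
width: 43.6
gripper_force: 0.0
```

>>> {"name": "play_rows", "arguments": {
  "plan": [
    [[0, 0, 0], [0, 0, 0], 0.4],
    [[0, 0, 0], [0, 0, 0], 0.36],
    [[0, 0, 0], [0, 0, 0], 0.32],
    [[0, 0, 0], [0, 0, 0], 0.28],
    [[0, 0, 0], [0, 0, 0], 0.28]
  ]
}}

```text
t: 5.45
ee_pos: [443.5, 45.2, 51.9]
orientation: [1.0, 0.001, 0.0, -0.0]
ft_force: [0.4, 0.6, 0.8]
width: 28.2
gripper_force: 5.0
```

The nubs are gripped (28 mm at 5 N). Now the tab goes up along the 57 mm arc.

>>> {"name": "play_rows", "arguments": {
  "plan": [
    [[0, 0, 0], [0, 0, 0], 0.25],
    [[0.3, 0, -5.7], [0, 0, 0], 0.25],
    [[0.9, 0, -5.6], [0, 0, 0], 0.25],
    [[1.4, 0, -5.5], [0, 0, 0], 0.25],
    [[1.9, 0, -5.4], [0, 0, 0], 0.25],
    [[2.5, 0, -5.1], [0, 0, 0], 0.25]
  ],
  "newtons": 9
}}

```text
t: 6.05
ee_pos: [450.0, 45.0, 79.5]
orientation: [1.0, 0.001, -0.0, 0.0]
ft_force: [-2.9, -0.5, -1.8]
width: 27.3
gripper_force: 9.0
```

>>> {"name": "play_rows", "arguments": {
  "plan": [
    [[3, 0, -4.9], [0, 0, 0], 0.25],
    [[3.4, 0, -4.5], [0, 0, 0], 0.25],
    [[3.9, 0, -4.2], [0, 0, 0], 0.25],
    [[4.3, 0, -3.8], [0, 0, 0], 0.25],
    [[4.6, 0, -3.3], [0, 0, 0], 0.25]
  ]
}}

```text
t: 6.55
ee_pos: [470.2, 45.2, 100.3]
orientation: [1.0, 0.001, 0.0, 0.0]
ft_force: [-4.2, 0.9, 1.8]
width: 27.5
gripper_force: 9.0
```

>>> {"name": "play_rows", "arguments": {
  "plan": [
    [[5, 0, -2.8], [0, 0, 0], 0.25],
    [[5.2, 0, -2.3], [0, 0, 0], 0.25],
    [[5.4, 0, -1.8], [0, 0, 0], 0.25],
    [[5.6, 0, -1.2], [0, 0, 0], 0.25],
    [[5.6, 0, -0.7], [0, 0, 0], 0.25],
    [[4, 0, -0.1], [0, 0, 0], 0.25],
    [[0, 0, 0], [0, 0, 0], 0.25]
  ]
}}

```text
t: 7.25
ee_pos: [502.0, 45.6, 109.1]
orientation: [1.0, 0.001, 0.001, -0.0]
ft_force: [1.5, 0.2, 3.3]
width: 27.7
gripper_force: 9.0
```

Run:
```python
from h import *
o=manip.get_obs(); print(o['ee_pos'],o['width'],o['ft_force'],o['moment'],o['gripper_force'],o['joints'])
```

```text
[502.03287685  45.593882   109.12170169] 27.73902958604776 [1.45022296 0.18690622 3.26666755] [-0.15383463 -0.21057029 -0.00420797] 9.000134915113449 [ 4.81382285e-01  1.48687735e-01 -4.75664625e-01  6.89896077e-04
 -9.44623703e-01  1.09034137e+00]
```

The tab should now be upright. I'll release, rise, turn the tool by -90° so the pads face the tab's flats, and come down so the tips stop just above the tongue. With the tips about 35 mm above the reported TCP, that is TCP z of about 110.

>>> {"name": "play_rows", "arguments": {
  "plan": [
    [[0, 0, 0], [0, 0, 0], 0.5],
    [[0, 0, 0], [0, 0, 0], 0.5],
    [[0, 0, -15], [0, 0, 0], 0.5],
    [[0, 0, -30], [0, 0, 0], 0.5],
    [[-1.5, -0.5, -5], [0, 0, 0.15], 0.5],
    [[0, 0, 0], [0, 0, 0.15], 0.5],
    [[0, 0, 0], [0, 0, 0.15], 0.5],
    [[0, 0, 0], [0, 0, 0.15], 0.5],
    [[0, 0, 0], [0, 0, 0.15], 0.5],
    [[0, 0, 0], [0, 0, 0.15], 0.5]
  ]
}}

```text
t: 8.25
ee_pos: [498.7, 45.8, 158.5]
orientation: [0.899, -0.437, -0.0, 0.0]
ft_force: [0.5, 0.1, 0.8]
width: 43.8
gripper_force: 0.0
```

>>> {"name": "play_rows", "arguments": {
  "plan": [
    [[0, 0, 0], [0, 0, 0.15], 0.5],
    [[0, 0, 0], [0, 0, 0.15], 0.5],
    [[0, 0, 0], [0, 0, 0.15], 0.5],
    [[0, 0, 0], [0, 0, 0.15], 0.5],
    [[0, 0, 0], [0, 0, 0.07], 0.5],
    [[0, 0, 0], [0, 0, 0], 0.5]
  ]
}}

```text
t: 8.85
ee_pos: [498.7, 45.8, 158.5]
orientation: [0.707, -0.707, -0.0, 0.0]
ft_force: [-0.6, -0.7, -0.6]
width: 43.5
gripper_force: 0.0
```

Run:
```python
from h import *
o=manip.get_obs(); print(o['ee_pos'],R.from_quat(o['orientation']).as_matrix().round(3),o['width'],o['ft_force'],o['joints'])
```

```text
[498.69344181  45.76904206 158.49687813] [[ 0.001 -1.    -0.   ]
 [-1.    -0.001  0.   ]
 [-0.     0.    -1.   ]] 43.54808333526435 [-0.61358515 -0.7106438  -0.57491716] [ 4.84430266e-01  9.59206865e-02 -4.11733493e-01 -1.63751486e-04
 -1.06340195e+00 -4.83264977e-01]
```

>>> {"name": "play_rows", "arguments": {
  "plan": [
    [[-0.4, -1.8, 15], [0, 0, 0], 0.5],
    [[0, 0, 15], [0, 0, 0], 0.5],
    [[0, 0, 10], [0, 0, 0], 0.5],
    [[0, 0, 8.5], [0, 0, 0], 0.4],
    [[0, 0, 0], [0, 0, 0], 0.3]
  ],
  "newtons": 3
}}

```text
t: 9.35
ee_pos: [500.0, 45.9, 109.2]
orientation: [0.708, -0.706, -0.0, 0.001]
ft_force: [0.1, 0.3, 0.7]
width: 33.0
gripper_force: 0.0
```

>>> {"name": "play_rows", "arguments": {
  "plan": [
    [[0, 0, 0], [0, 0, 0], 0.2],
    [[0, 0, 0], [0, 0, 0], 0.15],
    [[0, 0, 0], [0, 0, 0], 0.1],
    [[0, 0, 0], [0, 0, 0], 0.05],
    [[0, 0, 0], [0, 0, 0], 0.05]
  ]
}}

```text
t: 9.85
ee_pos: [501.0, 46.3, 110.6]
orientation: [0.708, -0.706, 0.0, -0.0]
ft_force: [-0.7, 0.4, 1.6]
width: 10.6
gripper_force: 3.0
```

The tab is upright and gripped on its plain end (10.6 mm). Next I'll turn anticlockwise with a moderate grip.

>>> {"name": "play_rows", "arguments": {
  "plan": [
    [[0, 0, 0], [0, 0, 0], 0.02],
    [[0, 0, 0], [0, 0, 0], 0.02],
    [[0, 0, 0], [0, 0, -0.03], 0.02],
    [[0, 0, 0], [0, 0, -0.06], 0.02],
    [[0, 0, 0], [0, 0, -0.06], 0.02],
    [[0, 0, 0], [0, 0, 0], 0.02]
  ],
  "newtons": 14
}}

```text
t: 10.45
ee_pos: [500.9, 46.0, 110.3]
orientation: [0.759, -0.651, 0.0, 0.0]
ft_force: [0.1, -1.4, 0.9]
width: 10.1
gripper_force: 13.9
```

```bash
cat > st.py <<'E'
from h import *
np.set_printoptions(precision=3,suppress=True)
o=manip.get_obs(); M=R.from_quat(o['orientation']).as_matrix(); print(round(o['t'],2),o['ee_pos'],'yaw',np.arctan2(M[1,0],M[0,0]).round(4),round(o['width'],1),o['ft_force'],o['moment'],o['gripper_force'].__round__(1))
E
python3 st.py
```

```text
10.45 [500.899  45.972 110.307] yaw -1.4179 10.1 [ 0.102 -1.417  0.911] [-0.329 -0.252 -0.046] 13.9
```

>>> {"name": "play_rows", "arguments": {
  "plan": [
    [[0, 0, 0], [0, 0, -0.08], 0.02],
    [[0, 0, 0], [0, 0, -0.08], 0.02],
    [[0, 0, 0], [0, 0, -0.08], 0.02],
    [[0, 0, 0], [0, 0, -0.08], 0.02],
    [[0, 0, 0], [0, 0, -0.08], 0.02],
    [[0, 0, 0], [0, 0, -0.08], 0.02],
    [[0, 0, 0], [0, 0, 0], 0.02]
  ]
}}

```text
t: 11.15
ee_pos: [501.0, 46.1, 110.4]
orientation: [0.892, -0.453, 0.0, -0.0]
ft_force: [0.7, -0.8, 1.1]
width: 10.0
gripper_force: 13.9
```

```bash
python3 st.py
```

```text
11.15 [500.992  46.111 110.381] yaw -0.9392 10.0 [ 0.662 -0.781  1.096] [-0.308 -0.307 -0.004] 13.9
```

>>> {"name": "play_rows", "arguments": {
  "plan": [
    [[0, 0, 0], [0, 0, -0.04], 0.02],
    [[0, 0, 0], [0, 0, -0.04], 0.02],
    [[0, 0, 0], [0, 0, -0.04], 0.02]
  ]
}}

```text
t: 11.45
ee_pos: [501.0, 46.2, 110.4]
orientation: [0.917, -0.399, 0.0, -0.0]
ft_force: [1.5, -1.9, 1.8]
width: 10.0
gripper_force: 13.9
```

```bash
python3 st.py
```

```text
11.45 [501.025  46.158 110.374] yaw -0.8211 10.0 [ 1.46  -1.869  1.838] [-0.496 -0.43  -0.076] 13.9
```

>>> {"name": "play_rows", "arguments": {
  "plan": [
    [[0, 0, 0], [0, 0, -0.04], 0.02],
    [[0, 0, 0], [0, 0, -0.04], 0.02],
    [[0, 0, 0], [0, 0, 0], 0.02]
  ]
}}

```text
t: 11.75
ee_pos: [501.0, 46.1, 110.4]
orientation: [0.932, -0.362, 0.0, -0.0]
ft_force: [1.7, -0.6, 0.9]
width: 9.8
gripper_force: 13.9
```

```bash
python3 st.py
```

```text
11.75 [500.976  46.143 110.376] yaw -0.7414 9.8 [ 1.686 -0.581  0.934] [-0.461 -0.438 -0.054] 13.9
```

>>> {"name": "play_rows", "arguments": {
  "plan": [
    [[0, 0, 0], [0, 0, -0.04], 0.02],
    [[0, 0, 0], [0, 0, -0.04], 0.02],
    [[0, 0, 0], [0, 0, 0], 0.02]
  ]
}}

```text
t: 12.05
ee_pos: [500.9, 46.2, 110.3]
orientation: [0.946, -0.325, 0.0, -0.0]
ft_force: [-0.0, -0.8, 1.1]
width: 9.8
gripper_force: 13.9
```

```bash
python3 st.py
```

```text
12.05 [500.924  46.21  110.332] yaw -0.6613 9.8 [-0.039 -0.841  1.116] [-0.339 -0.405 -0.023] 13.9
```

>>> {"name": "play_rows", "arguments": {
  "plan": [
    [[0, 0, 0], [0, 0, -0.04], 0.02],
    [[0, 0, 0], [0, 0, -0.04], 0.02],
    [[0, 0, 0], [0, 0, 0], 0.02]
  ]
}}

```text
t: 12.35
ee_pos: [500.9, 46.3, 110.3]
orientation: [0.958, -0.287, 0.0, -0.0]
ft_force: [1.4, -0.7, 1.1]
width: 10.0
gripper_force: 13.9
```

```bash
python3 st.py
```

```text
12.35 [500.945  46.261 110.347] yaw -0.5812 10.0 [ 1.357 -0.655  1.112] [-0.282 -0.427 -0.02 ] 13.9
```

>>> {"name": "play_rows", "arguments": {
  "plan": [
    [[0, 0, 0], [0, 0, -0.04], 0.02],
    [[0, 0, 0], [0, 0, -0.04], 0.02],
    [[0, 0, 0], [0, 0, 0], 0.02]
  ]
}}

```text
t: 12.65
ee_pos: [500.9, 46.3, 110.3]
orientation: [0.969, -0.248, 0.0, -0.0]
ft_force: [1.0, -1.2, 0.9]
width: 10.2
gripper_force: 13.9
```

```bash
python3 st.py
```

```text
12.65 [500.903  46.25  110.319] yaw -0.5011 10.2 [ 0.984 -1.179  0.945] [-0.24  -0.502 -0.045] 13.9
```

>>> {"name": "play_rows", "arguments": {
  "plan": [
    [[0, 0, 0], [0, 0, -0.04], 0.02],
    [[0, 0, 0], [0, 0, -0.04], 0.02],
    [[0, 0, 0], [0, 0, 0], 0.02]
  ]
}}

```text
t: 12.95
ee_pos: [500.9, 46.3, 110.3]
orientation: [0.978, -0.209, 0.0, -0.0]
ft_force: [0.9, -1.4, 1.4]
width: 9.9
gripper_force: 13.9
```

```bash
python3 st.py
```

```text
12.95 [500.884  46.279 110.319] yaw -0.4211 9.9 [ 0.926 -1.375  1.426] [-0.225 -0.508 -0.035] 13.9
```

>>> {"name": "play_rows", "arguments": {
  "plan": [
    [[0, 0, 0], [0, 0, -0.04], 0.02],
    [[0, 0, 0], [0, 0, -0.04], 0.02],
    [[0, 0, 0], [0, 0, 0], 0.02]
  ]
}}

```text
t: 13.25
ee_pos: [500.9, 46.2, 110.4]
orientation: [0.985, -0.17, 0.0, -0.0]
ft_force: [1.1, -1.6, 0.7]
width: 10.1
gripper_force: 13.9
```

```bash
python3 st.py
```

```text
13.25 [500.913  46.211 110.365] yaw -0.3411 10.1 [ 1.061 -1.588  0.702] [-0.384 -0.59  -0.111] 13.9
```

>>> {"name": "play_rows", "arguments": {
  "plan": [
    [[0, 0, 0], [0, 0, -0.03], 0.02],
    [[0, 0, 0], [0, 0, 0], 0.02]
  ]
}}

```text
t: 13.45
ee_pos: [500.9, 46.0, 110.4]
orientation: [0.988, -0.155, 0.0, 0.0]
ft_force: [1.8, -1.7, 2.7]
width: 9.6
gripper_force: 14.0
```

```bash
python3 st.py
```

```text
13.45 [500.904  46.039 110.417] yaw -0.3112 9.6 [ 1.838 -1.721  2.666] [-0.763 -0.68  -0.11 ] 14.0
```

>>> {"name": "play_rows", "arguments": {
  "plan": [
    [[0, 0, 0], [0, 0, -0.03], 0.02],
    [[0, 0, 0], [0, 0, 0], 0.02]
  ]
}}

```text
t: 13.65
ee_pos: [500.9, 46.0, 110.4]
orientation: [0.99, -0.14, 0.0, 0.0]
ft_force: [2.3, -1.5, 3.2]
width: 10.2
gripper_force: 14.1
```

```bash
python3 st.py
```

```text
13.65 [500.902  46.001 110.428] yaw -0.2809 10.2 [ 2.313 -1.462  3.162] [-1.041 -0.819 -0.266] 14.1
```

>>> {"name": "play_rows", "arguments": {
  "plan": [
    [[0, 0, 0], [0, 0, -0.015], 0.02],
    [[0, 0, 0], [0, 0, 0], 0.02]
  ]
}}

```text
t: 13.85
ee_pos: [500.9, 46.1, 110.4]
orientation: [0.991, -0.132, 0.0, 0.0]
ft_force: [2.8, -2.3, 3.5]
width: 10.0
gripper_force: 14.3
```

```bash
python3 st.py
```

```text
13.85 [500.893  46.057 110.415] yaw -0.2645 10.0 [ 2.791 -2.276  3.49 ] [-1.116 -0.793 -0.262] 14.3
```

The torque has plateaued at about the pads' limit (14 N x 19 mm). That is either the stop or binding from side and down load. I'll relieve the loads and check.

>>> {"name": "play_rows", "arguments": {
  "plan": [
    [[0.6, 0.3, -0.5], [0, 0, 0.04], 0.02],
    [[0, 0, 0], [0, 0, 0], 0.02]
  ]
}}

```text
t: 14.05
ee_pos: [500.8, 45.8, 110.4]
orientation: [0.988, -0.152, -0.0, -0.0]
ft_force: [0.5, -0.5, -0.1]
width: 9.9
gripper_force: 13.9
```

```bash
python3 st.py
```

```text
14.05 [500.842  45.825 110.413] yaw -0.3053 9.9 [ 0.532 -0.48  -0.117] [-0.398 -0.414 -0.139] 13.9
```

>>> {"name": "play_rows", "arguments": {
  "plan": [
    [[0, 0, 0], [0, 0, -0.03], 0.02],
    [[0, 0, 0], [0, 0, 0], 0.02]
  ]
}}

```text
t: 14.25
ee_pos: [500.8, 45.8, 110.4]
orientation: [0.991, -0.136, -0.0, 0.0]
ft_force: [0.7, -0.9, -0.7]
width: 10.4
gripper_force: 14.2
```

```bash
python3 st.py
```

```text
14.25 [500.848  45.822 110.428] yaw -0.2731 10.4 [ 0.667 -0.853 -0.717] [-0.394 -0.479 -0.266] 14.2
```

With the loads relieved, the torque still springs to 0.27 N m over 0.03 rad, so this is the stop, 73° from the start. I'll back off slightly, firm up the grip and lift gently.

>>> {"name": "play_rows", "arguments": {
  "plan": [
    [[0, 0, 0], [0, 0, 0.03], 0.02],
    [[0, 0, 0], [0, 0, 0], 0.02],
    [[0, 0, -1], [0, 0, 0], 0.02],
    [[0, 0, -1], [0, 0, 0], 0.02],
    [[0, 0, 0], [0, 0, 0], 0.02]
  ],
  "newtons": 22
}}

```text
t: 14.75
ee_pos: [500.9, 45.8, 112.5]
orientation: [0.988, -0.151, -0.0, 0.0]
ft_force: [-0.2, 0.8, -2.8]
width: 9.9
gripper_force: 21.9
```

```bash
python3 st.py
```

```text
14.75 [500.86   45.8   112.544] yaw -0.3039 9.9 [-0.234  0.826 -2.764] [ 0.164  0.046 -0.084] 21.9
```

>>> {"name": "play_rows", "arguments": {
  "plan": [
    [[0, 0, -1.5], [0, 0, 0], 0.02],
    [[0, 0, -1.5], [0, 0, 0], 0.02],
    [[0, 0, 0], [0, 0, 0], 0.02]
  ]
}}

```text
t: 15.05
ee_pos: [501.3, 45.8, 116.1]
orientation: [0.988, -0.151, 0.0, -0.0]
ft_force: [-0.4, 0.6, -0.7]
width: 9.5
gripper_force: 21.9
```

```bash
python3 st.py
```

```text
15.05 [501.332  45.787 116.084] yaw -0.3037 9.5 [-0.379  0.638 -0.722] [0.164 0.28  0.014] 21.9
```

>>> {"name": "play_rows", "arguments": {
  "plan": [
    [[0, 0, -3], [0, 0, 0], 0.02],
    [[0, 0, -4], [0, 0, 0], 0.02],
    [[0, 0, -5], [0, 0, 0], 0.02],
    [[0, 0, -6], [0, 0, 0], 0.02],
    [[0, 0, -8], [0, 0, 0], 0.02],
    [[0, 0, -10], [0, 0, 0], 0.02],
    [[0, 0, -10], [0, 0, 0], 0.02],
    [[0, 0, -8], [0, 0, 0], 0.02],
    [[0, 0, -4], [0, 0, 0], 0.02],
    [[0, 0, 0], [0, 0, 0], 0.02]
  ]
}}

```text
t: 16.05
ee_pos: [501.6, 45.9, 174.5]
orientation: [0.988, -0.151, 0.0, -0.0]
ft_force: [-0.4, 0.0, -1.7]
width: 9.8
gripper_force: 21.9
```

```bash
python3 st.py
python3 - <<'E'
from h import *
# tank shift check: difference image of top0 vs now around the tank's left/top edges, and tank edge rows
a=ld('scene')['img']; c=capture('scene')
snapim=cv2.resize(c['img'][130:320,150:350,::-1],None,fx=3,fy=3,interpolation=2); cv2.imwrite('pics/lift.png',snapim)
E
```

```text
16.05 [501.591  45.893 174.469] yaw -0.3038 9.8 [-0.45   0.039 -1.675] [-0.011  0.043  0.044] 21.9
```

The load is about 1.5 N, so it's the cap alone. Carrying it to the tray.

>>> {"name": "play_rows", "arguments": {
  "plan": [
    [[-3, -8, 0], [0, 0, 0], 0.02],
    [[-6, -15, 0], [0, 0, 0], 0.02],
    [[-9, -22, 0], [0, 0, 0], 0.02],
    [[-10, -25, 0], [0, 0, 0], 0.02],
    [[-10, -25, 0], [0, 0, 0], 0.02],
    [[-10, -25, 0], [0, 0, 0], 0.02],
    [[-10, -25, 0], [0, 0, 0], 0.02],
    [[-10, -25, 0], [0, 0, 0], 0.02],
    [[-10, -25, 0], [0, 0, 0], 0.02],
    [[-10, -25, 0], [0, 0, 0], 0.02]
  ]
}}

```text
t: 17.1
ee_pos: [482.4, 283.4, 173.1]
orientation: [0.988, -0.151, -0.0, 0.0]
ft_force: [-0.1, 0.6, -2.2]
width: 9.8
gripper_force: 21.9
```

>>> {"name": "play_rows", "arguments": {
  "plan": [
    [[-10, -25, 0], [0, 0, 0], 0.02],
    [[-10, -25, 0], [0, 0, 0], 0.02],
    [[-7, -16, 0], [0, 0, 0], 0.02],
    [[-4, -9, 0], [0, 0, 0], 0.02],
    [[-1, -3, 0], [0, 0, 0], 0.02],
    [[0, 0, 0], [0, 0, 0], 0.02],
    [[0, 0, 0], [0, 0, 0], 0.02]
  ]
}}

```text
t: 17.8
ee_pos: [475.9, 365.2, 173.8]
orientation: [0.988, -0.152, -0.0, 0.0]
ft_force: [1.1, 0.2, -1.3]
width: 9.4
gripper_force: 21.9
```

```bash
python3 st.py
```

```text
17.8 [475.939 365.166 173.819] yaw -0.3044 9.4 [ 1.051  0.206 -1.277] [-0.064 -0.021  0.035] 21.9
```

>>> {"name": "play_rows", "arguments": {
  "plan": [
    [[0, 0, 6], [0, 0, 0], 0.02],
    [[0, 0, 14], [0, 0, 0], 0.02],
    [[0, 0, 20], [0, 0, 0], 0.02],
    [[0, 0, 20], [0, 0, 0], 0.02],
    [[0, 0, 20], [0, 0, 0], 0.02],
    [[0, 0, 16], [0, 0, 0], 0.02],
    [[0, 0, 10], [0, 0, 0], 0.02],
    [[0, 0, 6], [0, 0, 0], 0.02],
    [[0, 0, 3], [0, 0, 0], 0.02],
    [[0, 0, 0], [0, 0, 0], 0.02]
  ]
}}

```text
t: 18.8
ee_pos: [476.0, 366.0, 58.8]
orientation: [0.988, -0.151, 0.0, -0.0]
ft_force: [-0.2, -0.2, -1.5]
width: 9.9
gripper_force: 21.9
```

>>> {"name": "play_rows", "arguments": {
  "plan": [
    [[0, 0, 2], [0, 0, 0], 0.02],
    [[0, 0, 2], [0, 0, 0], 0.02],
    [[0, 0, 0], [0, 0, 0], 0.02]
  ]
}}

```text
t: 19.1
ee_pos: [475.9, 366.0, 54.8]
orientation: [0.988, -0.151, 0.0, -0.0]
ft_force: [-0.4, -0.1, -1.8]
width: 9.7
gripper_force: 21.9
```

>>> {"name": "play_rows", "arguments": {
  "plan": [
    [[0, 0, 1], [0, 0, 0], 0.02],
    [[0, 0, 0], [0, 0, 0], 0.02]
  ]
}}

```text
t: 19.3
ee_pos: [475.9, 366.0, 53.8]
orientation: [0.988, -0.151, 0.0, -0.0]
ft_force: [0.3, 0.0, -1.5]
width: 9.7
gripper_force: 21.9
```

>>> {"name": "play_rows", "arguments": {
  "plan": [
    [[0, 0, 1], [0, 0, 0], 0.02],
    [[0, 0, 0], [0, 0, 0], 0.02]
  ]
}}

```text
t: 19.5
ee_pos: [475.9, 365.9, 52.7]
orientation: [0.988, -0.151, -0.0, 0.0]
ft_force: [-0.4, -0.5, -1.9]
width: 9.5
gripper_force: 21.9
```

>>> {"name": "play_rows", "arguments": {
  "plan": [
    [[0, 0, 0.8], [0, 0, 0], 0.02],
    [[0, 0, 0], [0, 0, 0], 0.02]
  ]
}}

```text
t: 19.7
ee_pos: [475.9, 365.9, 51.8]
orientation: [0.988, -0.151, -0.0, 0.0]
ft_force: [-0.3, 0.3, -1.8]
width: 9.8
gripper_force: 21.9
```

>>> {"name": "play_rows", "arguments": {
  "plan": [
    [[0, 0, 0.8], [0, 0, 0], 0.02],
    [[0, 0, 0], [0, 0, 0], 0.02]
  ]
}}

```text
t: 19.9
ee_pos: [475.8, 366.0, 51.0]
orientation: [0.988, -0.151, -0.0, 0.0]
ft_force: [-0.0, -0.7, -1.7]
width: 9.8
gripper_force: 21.9
```

>>> {"name": "play_rows", "arguments": {
  "plan": [
    [[0, 0, 0.8], [0, 0, 0], 0.02],
    [[0, 0, 0], [0, 0, 0], 0.02]
  ]
}}

```text
t: 20.1
ee_pos: [475.8, 365.9, 50.2]
orientation: [0.988, -0.151, -0.0, 0.0]
ft_force: [-0.4, 0.0, -2.2]
width: 9.7
gripper_force: 21.9
```

>>> {"name": "play_rows", "arguments": {
  "plan": [
    [[0, 0, 0.8], [0, 0, 0], 0.02],
    [[0, 0, 0], [0, 0, 0], 0.02]
  ]
}}

```text
t: 20.3
ee_pos: [476.1, 366.0, 50.0]
orientation: [0.989, -0.151, 0.0, -0.0]
ft_force: [-1.5, -0.5, 2.1]
width: 9.9
gripper_force: 22.0
```

>>> {"name": "play_rows", "arguments": {
  "plan": [
    [[0, 0, 0.6], [0, 0, 0], 0.02],
    [[0, 0, 0], [0, 0, 0], 0.02]
  ]
}}

```text
t: 20.5
ee_pos: [476.1, 365.9, 49.8]
orientation: [0.989, -0.151, 0.0, -0.0]
ft_force: [-1.8, -2.4, 6.6]
width: 9.6
gripper_force: 22.0
```

>>> {"name": "play_rows", "arguments": {
  "plan": [
    [[0, 0, 0.6], [0, 0, 0], 0.02],
    [[0, 0, 0], [0, 0, 0], 0.02]
  ]
}}

```text
t: 20.7
ee_pos: [476.2, 365.8, 49.6]
orientation: [0.989, -0.151, 0.0, -0.0]
ft_force: [-2.6, -3.8, 9.7]
width: 9.8
gripper_force: 22.0
```

The cap is seated on the tray floor. I'll relieve the load, release and withdraw straight up.

>>> {"name": "play_rows", "arguments": {
  "plan": [
    [[0, 0, -1], [0, 0, 0], 0.02],
    [[0, 0, 0], [0, 0, 0], 0.06],
    [[0, 0, 0], [0, 0, 0], 0.2],
    [[0, 0, 0], [0, 0, 0], 0.4],
    [[0, 0, 0], [0, 0, 0], 0.45],
    [[0, 0, -15], [0, 0, 0], 0.45],
    [[0, 0, -40], [0, 0, 0], 0.45],
    [[0, 0, -45], [0, 0, 0], 0.45],
    [[0, 0, -45], [0, 0, 0], 0.45],
    [[0, 0, 0], [0, 0, 0], 0.45]
  ],
  "newtons": 5
}}

```text
t: 21.7
ee_pos: [478.8, 368.6, 201.6]
orientation: [0.989, -0.151, 0.003, -0.005]
ft_force: [-0.5, -0.1, -0.1]
width: 39.5
gripper_force: 0.0
```

>>> {"name": "play_rows", "arguments": {
  "plan": [
    [[-40, 0, 0], [0, 0, 0], 0.45],
    [[-45, 0, 0], [0, 0, 0], 0.45],
    [[0, -45, 0], [0, 0, 0], 0.45],
    [[0, -45, 0], [0, 0, 0], 0.45],
    [[0, -45, 0], [0, 0, 0], 0.45],
    [[0, -45, 0], [0, 0, 0], 0.45],
    [[0, -45, 0], [0, 0, 0], 0.45],
    [[0, 0, 0], [0, 0, 0], 0.45]
  ]
}}

```text
t: 22.5
ee_pos: [462.4, 609.7, 189.6]
orientation: [0.989, -0.151, -0.001, 0.002]
ft_force: [-0.1, 0.9, -0.9]
width: 39.7
gripper_force: 0.0
```

```bash
python3 st.py
python3 - <<'E'
from h import *
a=capture('scene')['img'][:,:,::-1]; b=capture('top')['img'][:,:,::-1]
A=cv2.resize(a[150:330,150:340],None,fx=2.1,fy=2.1,interpolation=2); B=cv2.resize(b[170:270,140:350],None,fx=1.9,fy=3.78*.5,interpolation=2)
B=cv2.copyMakeBorder(B,0,A.shape[0]-B.shape[0],0,0,0) if B.shape[0]<A.shape[0] else B
cv2.imwrite('pics/final.png',np.hstack([A,B])); print(A.shape,B.shape)
E
```

```text
22.5 [462.443 609.722 189.584] yaw -0.3026 39.7 [-0.051  0.898 -0.886] [ 0.    -0.05  -0.008] 0.0
(378, 399, 3) (378, 399, 3)
```

View pics/final.png

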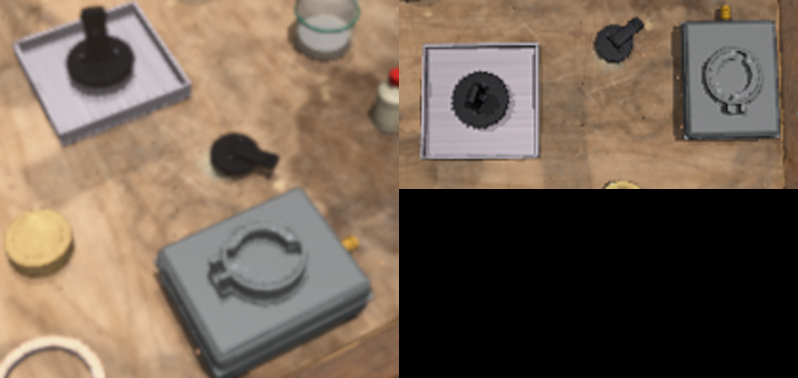

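The cap stands upright in the middle of the tray (left half at (100,62), right half at (480,100)) with its tab up. The tank is open and in its place, and the tin, bottle and oil haven't moved. Handing in.

```bash
python3 -c "
from workcell import workorder
print(workorder.job_done())"
```

```text
the job is handed in; nothing more can be done
None
```

The tab is up, the cap was unscrewed 73° to its stop and lifted off, and it now stands right way up in the tray; I handed the job in at about 22.6 s of the 72 s limit.

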